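# Spin-check the desk turntable and stop it on its pointer

## Task

Check that the desk turntable runs freely: with a fingertip flick its upright finger post so that the platter spins counter-clockwise (seen from above), taking your hand off before the post is half a turn past the pointer, and let it run untouched until the post has gone well past the fixed pointer at least once. Then brake it with a fingertip as the post comes round again, so that it stops with the post opposite the pointer; do not let it come to rest elsewhere and push it there. Finish with the hand clear and the platter standing still, and leave the mouse, earbud case and eraser where they are.

Things in the scene. Friction and masses are not known exactly. Their poses are not given: they have to be found in the camera images.
- stand: the turntable's fixed dark steel foot (does not move). Origin on the desk on the vertical axis of the platter; z up. A tongue along its own -x carries the fixed pointer: a dark block with a small light metal cone pointing at the axis, 104 to 146 mm from the axis, 27 mm high. The platter it carries is a dark wooden disc 200 mm across, its top 22 mm above the desk (rim bead 24 mm, hub cap 28 mm).
- platter (a joint): angle of the platter, rad: 0 with the post opposite the pointer, growing counter-clockwise seen from above, counting on through turns (2 pi: back at the pointer). Starts at rest at 0.5 to 1.6. Inertia about 0.004 kg m2. Let go at 2 rad/s it slows by about 0.2 rad/s each second and runs some 1.7 turns before stopping; at 2.5 rad/s some 2.6 turns, at 1.5 one (a fifth more or less as its mass varies).
- post (a point): middle of the height of the finger post that turns with the platter: a plain upright light metal pin 16 mm in diameter on a 24 mm metal washer, 82 mm from the axis, standing from the platter's top to 62 mm above the desk; this point is 42 mm above the desk. A fingertip about 15 mm above the platter meets the post and clears everything else.
- park_point (a point): fixed point 82 mm from the axis towards the pointer and 42 mm above the desk: where post is when the post is opposite the pointer. A post that strikes a stiffly held finger can bounce back at a sixth of its speed and drift back: some 15 mm after striking at 1.6 rad/s, 35 mm at 2.5. Struck slowly, or by a finger giving way at a seventh of the post's speed, it just stops.
- mouse: white mouse 105 x 58 x 34 mm lying loose right of the turntable; origin under its centre. Leave alone.
- earbud_case: white earbud case 46 x 52 x 31 mm lying loose behind the turntable; origin under its centre. Leave alone.
- eraser: small eraser 21 x 44 x 12 mm lying loose left of the turntable; origin under its centre. Leave alone.
Not all that is in view belongs to the job. What is meant by the stand is not pink or purple, and is the larger of those in its own colour.

How it is judged:
By the outcome, as a careful person would: the job done as asked, in the order asked, and still so for the second after the job is handed in, with the robot touching nothing.
It also fails if it takes over 61 s, if anything falls off the work surface, if the arm or the gripper's body presses on something with over 40 N, if the wrist force passes 120 N, or if a joint passes its speed limit or range.

## Robot

A 7-joint arm with a two-finger parallel gripper is mounted at the origin on a cart in front of the work surface, level with it; the furniture and walls round the work are solid. World frame = base frame: x ahead of the robot, y to its left, z up, the work surface at z = 0. Lengths are in m, angles in rad, forces in N, time in s.
With the tool pointing down it reaches from about 0.4 to 0.85 m from the base axis. Payload 10.4 kg.
Tool frame: the origin (TCP) lies midway between the tips of the shut fingers; the grasp point (between the pads) lies 19 mm behind it; z points along the fingers, y is the line along which they close (so a half turn about z gives the same grasp; the last joint's range is limited). The gripper opens to 87 mm and grips with 3 to 60 N. Pads are 19 mm wide; open, the fingers measure 117 mm over their backs; the gripper's body (75 mm by 190 mm) begins 51 mm behind the grasp point.
Start: joints at [-0.023, 0.332, -0.065, 1.46, 0.022, 1.35, -0.088], TCP at [0.625, 0, 0.193] pointing down, gripper open.
Joint ranges: [-2.6, 2.6], [-0.5, 2.12], [-1.47, 1.34], [0.16, 2.42], [-1.27, 4.41], [0.06, 2.06], [-2.6, 2.6]. Speed limits (rad/s): [2.22, 2.22, 2.79, 2.79, 3.14, 3.14, 3.14].

## Interface

Orientations are given as a rotation vector (axis times angle).
In Python, from plant import sensors, capture, job_done gives the robot as it stands.
- The arm moves only by the tool carry_out, never from a script. Its argument "rows" is a list of rows, each a list of 7 numbers: the shift along the tool's x, y, z in cm, then the turn, a rotation vector about the tool's x, y, z in rad, then the finger opening in cm, from 0 to 8.7. In form: [[dx, dy, dz, wx, wy, wz, jaw], ...]. A call has 1 to 10 rows; each row is the pose to reach, as a shift and turn from the pose commanded when the call began, along the tool's axes at that moment; what a row does not reach only later rows make up. A row lasts 1/12 s, in which the tool goes at most 41.7 mm and 7.16 degrees, less where a joint would pass 70% of its speed; a pose out of reach is approached as far as the arm can. A call with a gripper value outside its range is refused whole. The fingers move at their own pace and stop on an object; "grip_force" is the grip in N (left out, the last holds). Time passes only in rows, so rows that repeat a pose let the fingers close. It gives the time, the measured TCP pose, the force, the opening and the grip force at its end, in the units of the state.
- sensors.read_state(): the state, without advancing time (a new reading comes with each control period).
- capture(name): name is "scene" or "side" or "wrist"; returns a dict with "frame" (480x640x3 uint8, red, green, blue), "fovy" (degrees; the focal length in pixels is half the picture's height over the tangent of half this angle, whatever the lens; pixels are square), "cx", "cy" (the principal point, pixels), "k1" (the pictures are not rectified: a ray, as slopes to the right and down, at radius r is drawn at 1 + k1 r^2 times it, then the intrinsics apply), "R" (3x3) and "t" (3): a world point X has camera coordinates R X + t; the wrist camera has in their place "tool_from_camera" (4x4, takes a point from camera to tool coordinates, whose origin is the TCP and whose axes are the flange's). Camera axes: x right, y down, z forward; pixel columns grow to the right and rows downward; lengths in m; the calibration is good to about 2 mm. A picture is of the moment at which its call begins: read the wrist's pose just before it. There is no depth.
- job_done(): hands the job in; it is judged then, once.
The state is a dict: "time": time; "joint_pos": joint angles; "dq": joint speeds; "tau": joint torques, N m; "ee_pos": TCP position; "ee_rot": TCP orientation; "force": force on the tool from outside, world axes, zero at the start; "ft_torque": the same for the moment, N m; "width": opening from 0.0 (shut) to 1.0 (fully open); "finger_force": force on a finger pad.
Only numpy, scipy, OpenCV 4.12 (cv2) and the standard library are available. Lean on these libraries where they do the work, as an engineer would, in place of code of your own. Each camera call takes 0.05 s, during which the arm holds its last target. There are 200 camera calls.

## Working session

There is one attempt and no reset: what is moved stays moved. The work goes in short steps, Python scripts to look and compute and a tool call to move; the robot and the scene stay as the last step left them, time stands still between calls to the robot, and variables do not carry over. Pictures are saved under pics/ and viewed, at most 10 in all, crops included, and the job is handed in when it is done.

Besides the shell and the picture viewer there is one more tool, called after "Emit:" by a JSON object that holds its "api" and its "payload". carry_out: Moves the arm, as the interface text tells. Its arguments: {"type":"object","properties":{"rows":{"type":"array","items":{"type":"array","items":{"type":"number"}}},"grip_force":{"type":"number"}},"required":["rows"]}

```bash
ls; mkdir -p pics; python3 - <<'E'
from plant import sensors, capture
import cv2,numpy as np
s=sensors.read_state(); print(s)
ims=[]
for n in("scene","side"):
    c=capture(n); print(n,{k:v for k,v in c.items() if k!='frame'})
    cv2.imwrite(f'pics/{n}0.png',c['frame'][:,:,::-1])
E
```

```text
pics
{'time': 0.0, 'joint_pos': array([-0.022597  ,  0.33286008, -0.06469438,  1.4609304 ,  0.02160788,
        1.34989247, -0.08848899]), 'dq': array([-5.53910043e-04,  1.71594752e-03,  5.15783776e-04, -1.06849468e-03,
        9.51804381e-05,  6.89578677e-04,  4.59324355e-04]), 'tau': array([-1.20520472e-04, -6.23245955e+01,  2.44190963e-02, -3.89891267e+01,
       -6.13984605e-02,  3.97891912e-02,  1.87085252e-04]), 'ee_pos': array([ 6.24578895e-01, -1.56507866e-05,  1.92266529e-01]), 'ee_rot': array([-2.22075387e+00, -2.22080980e+00,  1.62842932e-03]), 'force': array([ 0.10259437,  0.17218209, -1.17070055]), 'ft_torque': array([ 0.03644384, -0.01265941,  0.02375771]), 'finger_force': 0.0, 'width': 1.0016339778850727}
scene {'fovy': 56.02132795869447, 'cx': 320.6134150197749, 'cy': 233.6120999608491, 'k1': 0.0065530869102080665, 'R': array([[-0.88322329, -0.46895003,  0.00157943],
       [-0.22461684,  0.42008339, -0.8792481 ],
       [ 0.41165993, -0.77692716, -0.4763615 ]]), 't': array([0.55649742, 0.19733914, 0.89503892])}
side {'fovy': 50.82114672749547, 'cx': 318.6486906651838, 'cy': 243.18326928877198, 'k1': -0.0875330645766385, 'R': array([[ 0.9997752 ,  0.02058937,  0.00506307],
       [ 0.01669879, -0.61747156, -0.78641594],
       [-0.01306551,  0.78632369, -0.61767657]]), 't': array([-0.64573878,  0.04070299,  1.13960744])}
```

View pics/scene0.png

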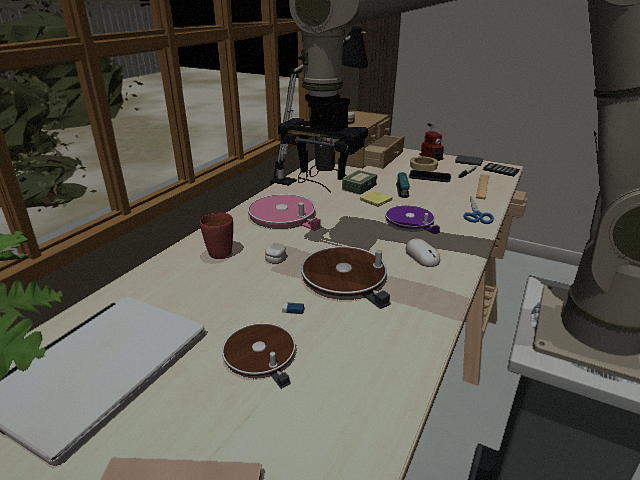

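View pics/side0.png

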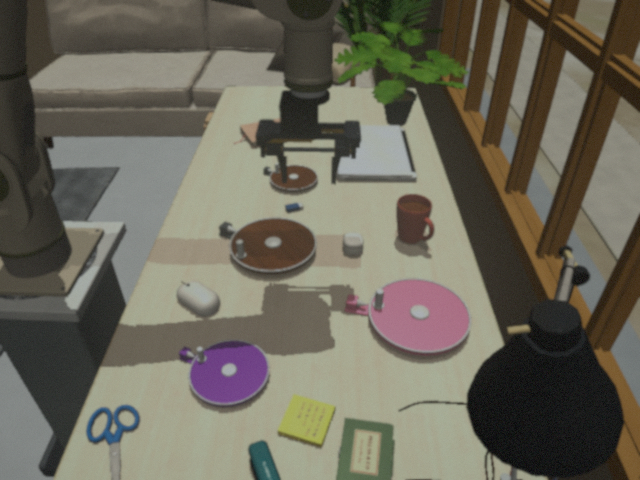

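The candidates, with scene and side pixels:
- Large brown: scene (343,270), side (273,245).
- Small brown: scene (259,348), side (294,178).
- Pink: scene (282,210), side (419,313).
- Purple: scene (410,216), side (229,372).

The stand can't be pink or purple, and it is the larger of its own colour. That leaves the large brown one, which also has the mouse, earbud case and eraser around it. I'll measure it and confirm it in a crop.

```bash
cat > h.py <<'E'
import numpy as np, cv2
from plant import sensors, capture
def K(c):
    f=240/np.tan(np.radians(c['fovy'])/2); return np.array([[f,0,c['cx']],[0,f,c['cy']],[0,0,1.]])
def ray(c,uv):
    d=((np.array(uv,float)-[c['cx'],c['cy']])/K(c)[0,0]); u=d.copy()
    for _ in range(10): u=d/(1+c['k1']*(u@u))
    return np.r_[u,1]
def onplane(c,uv,z):
    R,t=c['R'],c['t']; o=-R.T@t; d=R.T@ray(c,uv); return o+d*(z-o[2])/d[2]
def proj(c,X):
    p=c['R']@X+c['t']; u=p[:2]/p[2]; u=u*(1+c['k1']*(u@u)); return u*K(c)[0,0]+[c['cx'],c['cy']]
def wristcam(c,s):
    from scipy.spatial.transform import Rotation as Ro
    T=np.eye(4);T[:3,:3]=Ro.from_rotvec(s['ee_rot']).as_matrix();T[:3,3]=s['ee_pos']
    W=np.linalg.inv(T@c['tool_from_camera']); c['R']=W[:3,:3];c['t']=W[:3,3]; return c
E
python3 - <<'E'
from h import *
pts={'scene':dict(big=(343,268),small=(259,347)),'side':dict(big=(273,242),small=(294,177))}
out=[]
for n in pts:
    c=capture(n); f=c['frame']
    for k,uv in pts[n].items(): print(n,k,onplane(c,uv,.028).round(4))
    b=dict(scene=(290,230,110,90),side=(210,200,120,85))[n]
    x,y,w,h=b; cr=cv2.resize(f[y:y+h,x:x+w],None,fx=4,fy=4,interpolation=cv2.INTER_CUBIC)
    out.append(cv2.resize(cr,(480,360) if 0 else (w*4,h*4)))
    # wood mask
    hsv=cv2.cvtColor(f,cv2.COLOR_RGB2HSV)
    m=((hsv[...,0]<15)&(hsv[...,1]>90)&(hsv[...,2]<130)).astype(np.uint8)
    nn,l,st,ce=cv2.connectedComponentsWithStats(m)
    for i in range(1,nn):
        if x<ce[i][0]<x+w and y<ce[i][1]<y+h and st[i][4]>300:
            p=np.array([onplane(c,q[::-1],.022)[:2] for q in np.argwhere(l==i)],np.float32)
            hull=cv2.convexHull(p); (cx,cy),r=cv2.minEnclosingCircle(hull); print(n,'disc',cx,cy,r, st[i])
cv2.imwrite('pics/c1.png',out[0][:,:,::-1]);cv2.imwrite('pics/c2.png',out[1][:,:,::-1])
a=np.zeros((600,800,3),np.uint8)
for i,o in enumerate(out):
    o=cv2.resize(o,(400,int(o.shape[0]*400/o.shape[1]))); a[:o.shape[0],i*400:i*400+400]=o
cv2.imwrite('pics/c.png',a[:340,:,::-1])
E
```

```text
scene big [0.536  0.0661 0.028 ]
scene small [0.5569 0.3762 0.028 ]
scene disc 0.5399656891822815 0.054832823574543 0.09529188275337219 [ 304  248   81   43 2419]
side big [0.5404 0.0493 0.028 ]
side small [0.5712 0.3394 0.028 ]
side disc 0.5387484431266785 0.056360017508268356 0.0921369418501854 [ 236  220   77   49 2334]
```

View pics/c.png

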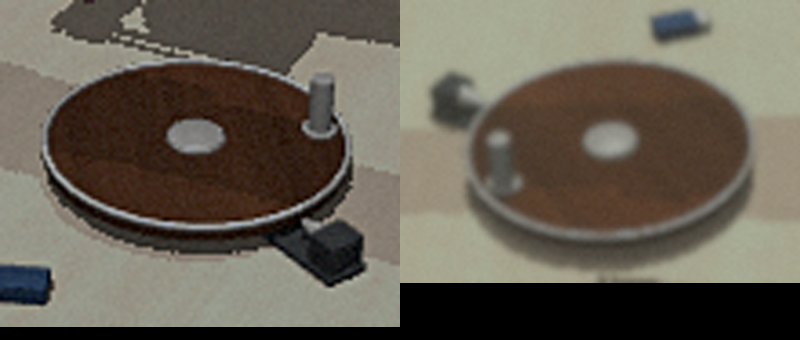

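The crop shows the large dark wooden disc, with the post near the rim on the robot's side and the dark pointer block beside it. Next I'll look with the wrist camera.

```bash
python3 - <<'E'
from h import *
s=sensors.read_state(); c=wristcam(capture('wrist'),s); print(c['tool_from_camera'].round(3),c['fovy'],c['R'].round(2))
f=c['frame']
for n,X in dict(hub=(.539,.056,.028)).items(): print(n,proj(c,np.array(X)))
cv2.imwrite('pics/w0.png',f[:,:,::-1])
a={'scene':dict(hub=((343.9,267.4),.028),washer=((377.7,266.),.023),top=((378.6,251.2),.062),tip=((373.9,291),.0),blk=((382.1,295.5),.027)),
'side':dict(hub=((273.3,242),.028),washer=((240.3,255.2),.023),top=((239.7,241.4),.062),tip=((232.5,231.5),0.),blk=((225.9,227.6),.027))}
cs={n:capture(n) for n in a}
for k in a['scene']:
    P=[];U=[]
    for n in a:
        cc=cs[n]; P.append(np.c_[cc['R'],cc['t']]);U.append(ray(cc,a[n][k][0])[:2])
    X=cv2.triangulatePoints(P[0],P[1],U[0],U[1]);X=(X[:3]/X[3]).ravel()
    print(k,X.round(4),[onplane(cs[n],*a[n][k]).round(3)for n in a])
E
```

```text
[[ 0.    -0.952 -0.306  0.083]
 [ 1.     0.     0.001 -0.   ]
 [-0.001 -0.306  0.952 -0.192]
 [ 0.     0.     0.     1.   ]] 67.65150222454135 [[ 1.    0.    0.  ]
 [ 0.   -0.95  0.31]
 [ 0.   -0.31 -0.95]]
hub [229.18785063 153.52516111]
hub [0.5394 0.0554 0.0228] [array([0.535, 0.063, 0.028]), array([0.541, 0.049, 0.028])]
washer [0.471  0.009  0.0207] [array([0.471, 0.012, 0.023]), array([0.471, 0.006, 0.023])]
top [0.4727 0.0077 0.0606] [array([0.472, 0.01 , 0.062]), array([0.473, 0.006, 0.062])]
tip [0.4406 0.1022 0.0172] [array([0.451, 0.08 , 0.   ]), array([0.433, 0.124, 0.   ])]
blk [0.4204 0.113  0.0196] [array([0.417, 0.123, 0.027]), array([0.423, 0.103, 0.027])]
```

View pics/w0.png

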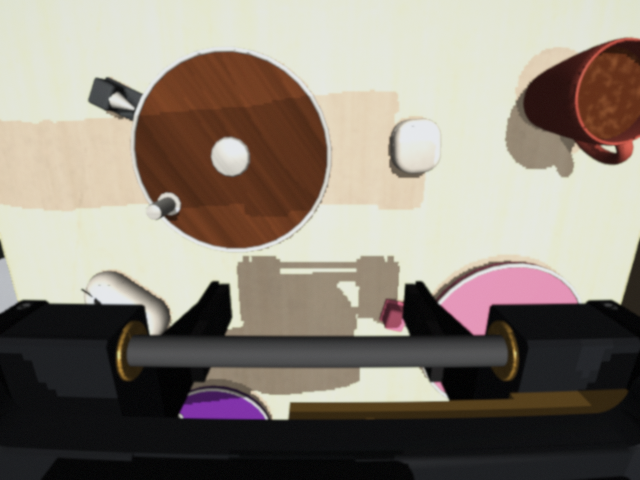

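The wrist view shows the hub at (230,157), the post washer at (170,203), the pointer cone and block at about (130,104) and (112,95), and the mouse at (130,300). The earbud case is at (416,146).

```bash
python3 - <<'E'
from h import *
s=sensors.read_state(); c=wristcam(capture('wrist'),s); f=c['frame']
hsv=cv2.cvtColor(f,cv2.COLOR_RGB2HSV)
m=((hsv[...,0]<15)&(hsv[...,1]>90)&(hsv[...,2]<190)).astype(np.uint8)
n,l,st,ce=cv2.connectedComponentsWithStats(m); i=l[150,180] or l[120,250]
ct=max(cv2.findContours((l==i).astype(np.uint8),cv2.RETR_EXTERNAL,cv2.CHAIN_APPROX_NONE)[0],key=len)
P=np.array([onplane(c,q[0],.023)[:2] for q in ct]);h=cv2.convexHull(P.astype(np.float32))
print('disc',cv2.minEnclosingCircle(h),cv2.fitEllipse(h))
g=lambda uv,z:onplane(c,uv,z)[:2]
hub=g((230,157),.028);w=g((170,203),.023);print('hub',hub,'washer',w,'top',g((153,211),.062))
tip=g((137,106),.02);bl=g((113,96),.027);print(tip,bl)
for p in(w,tip,bl): d=p-hub;print(np.hypot(*d),np.degrees(np.arctan2(d[1],d[0])))
print('mouse',g((130,303),.017),'case',g((416,146),.02))
x,y=80,60;cr=cv2.resize(f[y:y+170,x:x+170],(600,600),interpolation=cv2.INTER_CUBIC);cv2.imwrite('pics/wc.png',cr[:,:,::-1])
E
```

```text
disc ((0.5384858250617981, 0.05287447199225426), 0.09544918686151505) ((0.5384543538093567, 0.05291121080517769), (0.190185546875, 0.1902458220720291), 13.963837623596191)
hub [0.53977743 0.05265831] washer [0.47264477 0.00587932] top [0.47193212 0.00662447]
[0.44974434 0.10169664] [0.43083266 0.110871  ]
0.08182339546172496 -145.13066756265152
0.10252178154304416 151.42419451548446
0.12352198207685951 151.88297707604474
mouse [ 0.4075587  -0.11343473] case [0.72346718 0.06289555]
```

View pics/wc.png

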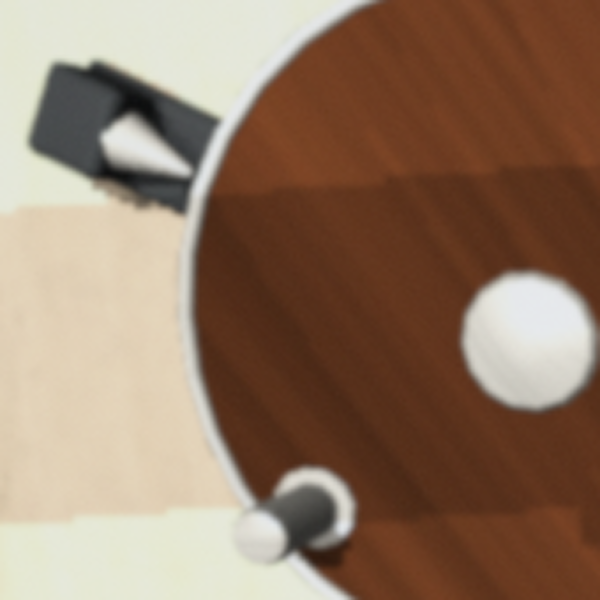

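The cone tip is at crop (192,176), the block top at about (82,116) and the hub at (531,341). That puts the axis near (0.539, 0.053), the pointer at about 153° and the post at about 215°, so theta is about 1.08 rad. I'll shut the fingers, turn the hand and hover behind the post.

Emit:
{"api": "carry_out", "payload": {"rows": [[2.2,-17.5,6,0,0,-0.9,0],[2.2,-17.5,6,0,0,-0.9,0],[2.2,-17.5,6,0,0,-0.9,0],[2.2,-17.5,6,0,0,-0.9,0],[2.2,-17.5,6,0,0,-0.9,0],[2.2,-17.5,6,0,0,-0.9,0],[2.2,-17.5,6,0,0,-0.9,0],[2.2,-17.5,6,0,0,-0.9,0],[2.2,-17.5,6,0,0,-0.9,0],[2.2,-17.5,6,0,0,-0.9,0]], "grip_force": 10}}

```text
time: 1.23
ee_pos: [0.4503, 0.022, 0.1332]
ee_rot: [1.04, 2.964, 0.0]
force: [0.9, -0.1, -0.9]
width: 0.324
finger_force: 0.0
```

```bash
python3 - <<'E'
from h import *
s=sensors.read_state(); print(s['time'],s['ee_pos'],s['ee_rot'],s['width'],s['joint_pos'].round(2))
c=wristcam(capture('wrist'),s); cv2.imwrite('pics/w1.png',c['frame'][:,:,::-1])
for X in((.5388,.0528,.028),(.4657,.09,.023),(.4715,.0059,.023)): print(proj(c,np.array(X)))
E
```

```text
1.2333 [0.45025041 0.02204116 0.13315582] [1.03980832e+00 2.96431206e+00 2.97072492e-04] 0.3240405138806827 [ 0.01  0.   -0.16  1.97  0.    1.17  0.75]
[405.91947301 279.07686365]
[392.31921678 190.09804326]
[319.2768722  253.13027656]
```

View pics/w1.png

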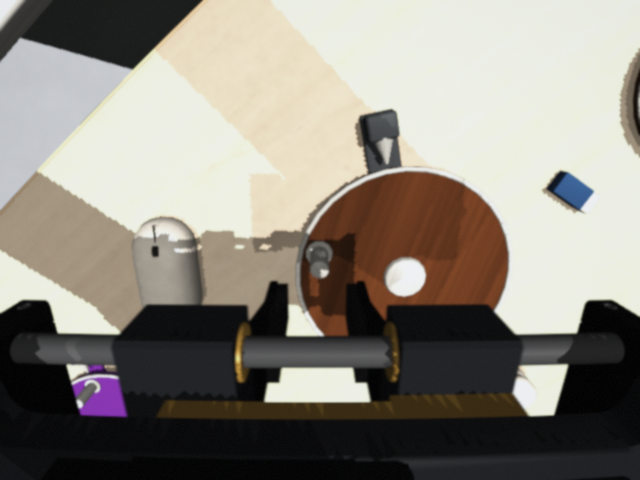

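The wrist view shows the hub at (405,277), the washer at (319,250), the cone tip at (386,164) and the block at (380,124), all close to the prediction. The fingers are still closing. I'll finish that and go down behind the post.

```bash
python3 - <<'E'
from h import *
s=sensors.read_state(); c=wristcam(capture('wrist'),s);A=np.array([.5388,.0528])
for uv,z in(((405,277),.028),((319,250),.023),((386,164),.02),((384,145),.02),((380,124),.027)):
    p=onplane(c,uv,z)[:2];d=p-A;print(p,np.hypot(*d),np.degrees(np.arctan2(d[1],d[0]))%360)
E
```

```text
[0.53641837 0.05330774] 0.002435146494559073 167.96532683655772
[0.46890936 0.00755464] 0.08325769354021076 212.9179569379394
[0.44491014 0.09871685] 0.10451632601956752 153.93904518702522
[0.43117573 0.10646852] 0.12026343706330635 153.49614603344136
[0.41480747 0.11272359] 0.13771340915017738 154.20627023060698
```

Emit:
{"api": "carry_out", "payload": {"rows": [[0,0,5,0,0,0,0],[0,0,5,0,0,0,0],[0,0,5,0,0,0,0],[0,0,5,0,0,0,0],[0,0,5,0,0,0,0],[0,0,5,0,0,0,0],[0,0,5,0,0,0,0],[0,0,5,0,0,0,0],[0,0,5,0,0,0,0],[0,0,5,0,0,0,0]]}}

```text
time: 2.17
ee_pos: [0.4502, 0.022, 0.0833]
ee_rot: [1.034, 2.966, 0.0]
force: [0.7, 0.0, -0.3]
width: 0.006
finger_force: 0.0
```

Pointer at about 153.6°. I'll lower the fingertip to 15 mm above the platter, then flick.

Emit:
{"api": "carry_out", "payload": {"rows": [[0,0,3,0,0,0,0],[0,0,4.6,0,0,0,0],[0,0,4.6,0,0,0,0],[0,0,4.6,0,0,0,0]]}}

```text
time: 2.5
ee_pos: [0.4495, 0.022, 0.0369]
ee_rot: [-1.033, -2.965, 0.001]
force: [0.5, -0.1, 0.6]
width: 0.01
finger_force: 0.0
```

Emit:
{"api": "carry_out", "payload": {"rows": [[-0.3,0,0,0,0,0,0],[-0.8,0,0,0,0,0,0],[-1.6,0,0,0,0,0,0],[-2.8,0,0,0,0,0,0],[-4.3,0,0,0,0,0,0],[-5.9,0,0,0,0,0,0],[-6.3,0,-1,0,0,0,0],[-5.5,0,-5,0,0,0,0],[-4.5,0,-9,0,0,0,0],[-4,0,-13,0,0,0,0]]}}

```text
time: 3.33
ee_pos: [0.4805, -0.0026, 0.1693]
ee_rot: [-1.034, -2.966, -0.0]
force: [1.8, 0.5, 0.3]
width: 0.006
finger_force: 0.0
```

```bash
cat > look.py <<'E'
from h import *
import sys
def look(tag,A=np.array([.538,.053]),cams=('side','wrist')):
    for n in cams:
        s=sensors.read_state(); c=capture(n)
        if n=='wrist': c=wristcam(c,s)
        cv2.imwrite(f'pics/{tag}_{n}.png',c['frame'][:,:,::-1])
        print(n,s['time'],s['ee_pos'].round(4),'hub',proj(c,np.r_[A,.028]).round(0))
        # brightness round the ring of washer (r=.082,z=.023), low saturation, light
        hsv=cv2.cvtColor(c['frame'],cv2.COLOR_RGB2HSV); th=np.radians(np.arange(0,360,2)); v=[]
        for a in th:
            u=proj(c,np.r_[A+.082*np.array([np.cos(a),np.sin(a)]),.023]).round().astype(int)
            v.append(hsv[u[1],u[0],1] if 0<=u[0]<640 and 0<=u[1]<480 else 255)
        v=np.array(v,float); ok=v<70
        print('  unsat at world deg',np.degrees(th[ok]).round().astype(int).tolist())
look(sys.argv[1])
E
python3 look.py a; python3 look.py b
```

```text
side 3.3333 [ 0.4805 -0.0026  0.1693] hub [272. 241.]
  unsat at world deg [168, 172, 174, 176, 178, 180, 182, 184, 186, 188, 190, 192, 194, 196, 198, 200, 202, 204, 206, 208, 210, 212, 214, 216, 218, 220, 222, 224, 242, 246, 266]
wrist 3.3833 [ 0.4841 -0.0018  0.1778] hub [394. 221.]
  unsat at world deg [208, 210, 212, 214, 216, 218, 220, 222, 224, 226, 228]
side 3.4333 [ 0.4847 -0.0022  0.1746] hub [272. 241.]
  unsat at world deg [168, 172, 174, 176, 178, 180, 182, 184, 186, 188, 190, 192, 194, 196, 198, 200, 202, 204, 206, 208, 210, 212, 214, 216, 218, 220, 222, 224, 246, 266]
wrist 3.4833 [ 0.4836 -0.0027  0.1713] hub [397. 223.]
  unsat at world deg [208, 210, 212, 214, 216, 218, 220, 222, 224, 226]
```

View pics/b_wrist.png

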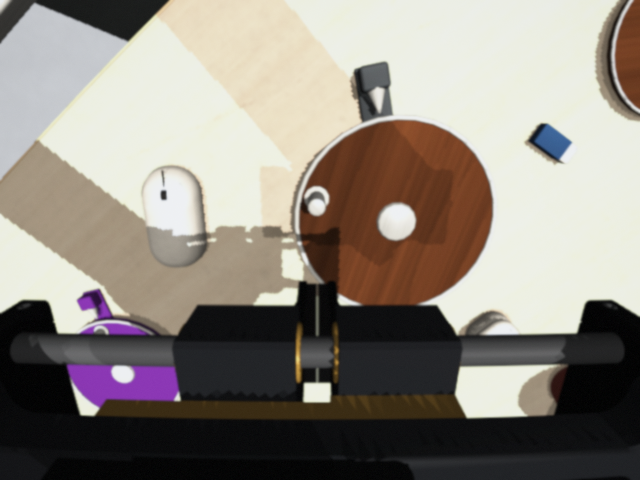

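```bash
cat > post.py <<'E'
from h import *
A=np.array([.5375,.053])
def ang(n='wrist',tag=None):
    s=sensors.read_state(); c=capture(n)
    if n=='wrist': c=wristcam(c,s)
    if tag: cv2.imwrite(f'pics/{tag}.png',c['frame'][:,:,::-1])
    hsv=cv2.cvtColor(c['frame'],cv2.COLOR_RGB2HSV)
    # annulus of rectified top view at z=.023 : find unsaturated pixels r in 72..88mm
    th=np.radians(np.arange(0,360,1.)); best=[]
    S=np.zeros(360)
    for i,a in enumerate(th):
        for r in np.arange(.068,.090,.003):
            u=proj(c,np.r_[A+r*np.array([np.cos(a),np.sin(a)]),.023]).round().astype(int)
            if 0<=u[0]<640 and 0<=u[1]<480 and hsv[u[1],u[0],1]<80 and hsv[u[1],u[0],2]>90: S[i]+=1
    k=np.where(S>=3)[0]
    return s['time'],s['ee_pos'].round(4),k
E
python3 - <<'E'
from post import *
for i in range(3):
    t,p,k=ang(); print(t,p,k.tolist())
E
```

```text
3.5333 [ 0.4823 -0.003   0.169 ] [208, 209, 210, 211, 212, 213, 214, 215, 216, 217, 218, 219, 220, 221, 222, 223, 224, 225, 226, 227]
3.5833 [ 0.4814 -0.0031  0.1674] [208, 209, 210, 211, 212, 213, 214, 215, 216, 217, 218, 219, 220, 221, 222, 223, 224, 225, 226, 227]
3.6333 [ 0.4809 -0.0031  0.1665] [208, 209, 210, 211, 212, 213, 214, 215, 216, 217, 218, 219, 220, 221, 222, 223, 224, 225, 226, 227]
```

Emit:
{"api": "carry_out", "payload": {"rows": [[1,0,0,0,0,0,0],[1,0,0,0,0,0,0]]}}

```text
time: 3.85
ee_pos: [0.4719, 0.0045, 0.1661]
ee_rot: [-1.032, -2.965, 0.001]
force: [1.4, 1.0, -0.6]
width: 0.003
finger_force: 0.0
```

```bash
python3 - <<'E'
from post import *
for i in range(2):
    t,p,k=ang(tag=f'd{i}'); print(t,p,k.tolist())
E
```

```text
3.85 [0.4719 0.0045 0.1661] [208, 209, 210, 211, 212, 213, 214, 215, 216, 217, 218, 219, 220, 221, 222, 223, 224, 225, 226, 227, 228]
3.9 [0.4725 0.0041 0.1663] [207, 208, 209, 210, 211, 212, 213, 214, 215, 216, 217, 218, 219, 220, 221, 222, 223, 224, 225, 226, 227, 228]
```

The post never moved: it is still at about 215°, though the sweep should have hit it. Before trying again I'll go back behind the post and look from the side.

Emit:
{"api": "carry_out", "payload": {"rows": [[3,0,0,0,0,0,0],[3,0,4,0,0,0,0],[3,0,8,0,0,0,0],[3,0,11,0,0,0,0],[3,0,13,0,0,0,0],[3,0,13,0,0,0,0],[3,0,13,0,0,0,0]]}}

```text
time: 4.53
ee_pos: [0.4495, 0.022, 0.0368]
ee_rot: [-1.033, -2.965, 0.001]
force: [0.6, 0.9, 0.3]
width: 0.004
finger_force: 0.0
```

```bash
python3 - <<'E'
from h import *
a=np.zeros((400,800,3),np.uint8)
for i,(n,b) in enumerate((('scene',(320,200,100,100)),('side',(190,180,100,100)))):
    s=sensors.read_state();c=capture(n);x,y,w,h=b;cv2.imwrite(f'pics/e_{n}.png',c['frame'][:,:,::-1])
    print(n,s['time'],s['ee_pos'],'tcp px',proj(c,s['ee_pos']),'post',proj(c,np.array([.4705,.0065,.042])))
    a[:,i*400:i*400+400]=cv2.resize(c['frame'][y:y+h,x:x+w],(400,400),interpolation=cv2.INTER_CUBIC)
cv2.imwrite('pics/e.png',a[:,:,::-1])
E
```

```text
scene 4.5333 [0.44945648 0.02197029 0.0367799 ] tcp px [385.04653361 265.23875883] post [379.1385234  257.98742749]
side 4.5833 [0.45059406 0.0220743  0.0379568 ] tcp px [231.69236423 245.30458387] post [239.36219257 248.40116591]
```

View pics/e.png

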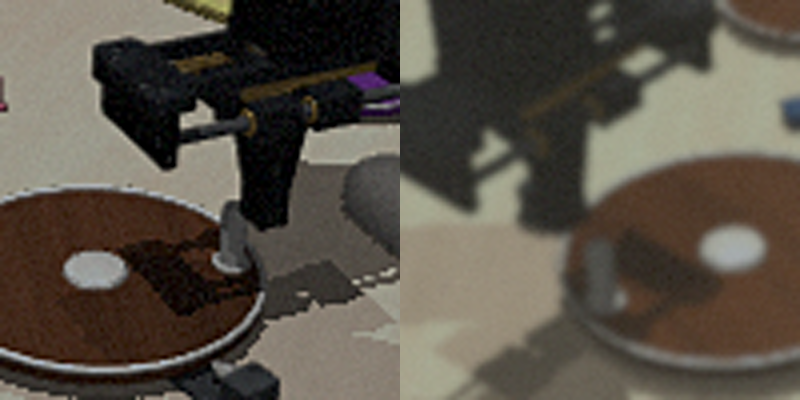

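The crops show the real fingertips at scene about (385.5,256) and side about (228,237). That is 8-9 px above where the reported TCP projects, so the tip is higher than reported. I'll triangulate it.

```bash
python3 - <<'E'
from h import *
cs={n:capture(n) for n in('scene','side')}
def tri(a,b):
    P=[np.c_[c['R'],c['t']] for c in cs.values()];U=[ray(c,u)[:2] for c,u in zip(cs.values(),(a,b))]
    X=cv2.triangulatePoints(P[0],P[1],U[0],U[1]);return (X[:3]/X[3]).ravel().round(4)
print('tip',tri((385.5,256),(228.5,236.5)),'posttop',tri((378.7,251.3),(239.8,240.7)),'washer',tri((377.3,265.5),(241,256)))
X=tri((385.5,256),(228.5,236.5))
for c,u in zip(cs.values(),((385.5,256),(228.5,236.5))):print(proj(c,X))
s=sensors.read_state();print(s['time'],s['ee_pos'],s['ee_rot'],s['joint_pos'])
E
```

```text
tip [0.4478 0.023  0.0625] posttop [0.4724 0.0092 0.0613] washer [0.4729 0.0067 0.0203]
[386.35000487 256.12071   ]
[229.38237147 236.3170382 ]
4.7333 [0.45135175 0.02214577 0.03868916] [1.03329129e+00 2.96401023e+00 1.85907791e-03] [ 0.0126888   0.11778378 -0.17074481  2.07093578  0.02476561  0.95183221
  0.72871123]
```

The real tip is about 24 mm higher than reported (z about 0.0625), so the first sweep passed over the post. I'll lower by 2.3 cm and check.

Emit:
{"api": "carry_out", "payload": {"rows": [[0,0,1,0,0,0,0],[0,0,2,0,0,0,0],[0,0,2.3,0,0,0,0],[0,0,2.3,0,0,0,0]]}}

```text
time: 5.07
ee_pos: [0.449, 0.0219, 0.0128]
ee_rot: [-1.033, -2.965, 0.001]
force: [-0.3, -0.4, -0.3]
width: 0.008
finger_force: 0.0
```

```bash
python3 - <<'E'
from h import *
a=np.zeros((400,800,3),np.uint8)
for i,(n,b) in enumerate((('scene',(340,220,60,60)),('side',(205,215,60,60)))):
    s=sensors.read_state();c=capture(n);x,y,w,h=b
    print(n,s['time'],s['ee_pos'],s['force'],'tcp px',proj(c,s['ee_pos']),'tip+24',proj(c,s['ee_pos']+[0,0,.024]))
    a[:,i*400:i*400+400]=cv2.resize(c['frame'][y:y+h,x:x+w],(400,400),interpolation=cv2.INTER_CUBIC)
cv2.imwrite('pics/g.png',a[:,:,::-1])
E
```

```text
scene 5.0667 [0.44900885 0.0219193  0.01280649] [-0.28926547 -0.38746693 -0.28829704] tcp px [384.52305709 273.93667604] tip+24 [385.23729852 265.26761054]
side 5.1167 [0.44943825 0.02198612 0.01339354] [-0.77215356 -0.08739333  0.97747817] tcp px [232.27779024 253.80953451] tip+24 [231.1993398  245.51754463]
```

View pics/g.png

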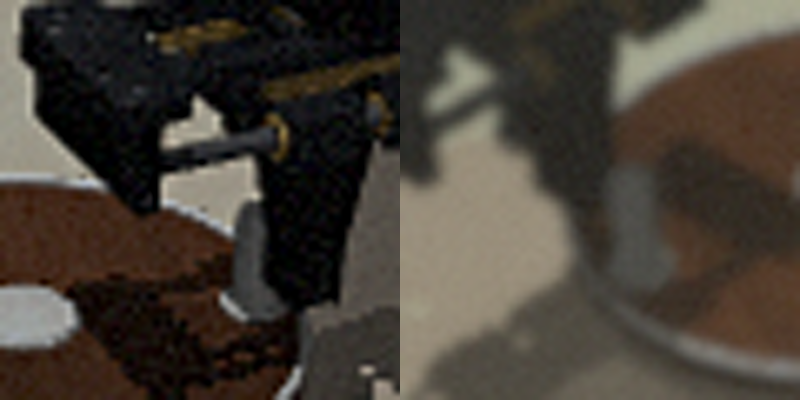

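The tip is now about 15 mm above the platter, beside the post, with no contact force. Flicking now.

Emit:
{"api": "carry_out", "payload": {"rows": [[-0.3,0,0,0,0,0,0],[-0.8,0,0,0,0,0,0],[-1.6,0,0,0,0,0,0],[-2.8,0,0,0,0,0,0],[-4.3,0,0,0,0,0,0],[-5.9,0,0,0,0,0,0],[-6.3,0,-1,0,0,0,0],[-5.5,0,-5,0,0,0,0],[-4.5,0,-9,0,0,0,0],[-3,0,-13,0,0,0,0]]}}

```text
time: 6.0
ee_pos: [0.4738, 0.0024, 0.1452]
ee_rot: [-1.036, -2.966, 0.0]
force: [1.9, 0.7, 0.4]
width: 0.006
finger_force: 0.0
```

```bash
python3 - <<'E'
from post import *
for n in('scene','side','scene'):
    t,p,k=ang(n,tag=f'f{t if 0 else n}'); print(n,t,p,k.tolist())
E
```

```text
scene 6.0 [0.4738 0.0024 0.1452] [307, 308, 309, 310, 313, 314, 315, 316, 317, 318, 319, 320, 321, 322]
side 6.05 [0.4758 0.0051 0.1532] [316, 317, 318, 319, 320, 321, 322, 323, 324, 325, 326, 328, 329, 330, 331, 332]
scene 6.1 [0.4767 0.0045 0.1502] [332, 333, 335, 336, 337, 338, 339, 340]
```

It is spinning. I'll turn the hand for the brake and hover above the brake place, measuring the speed along the way.

Emit:
{"api": "carry_out", "payload": {"rows": [[2,1.5,1,0,0,0.12,0],[4,3,2,0,0,0.24,0],[5.7,4.5,3,0,0,0.36,0],[5.7,4.5,3,0,0,0.48,0],[5.7,4.5,3,0,0,0.6,0],[5.7,4.5,3,0,0,0.72,0],[5.7,4.5,3,0,0,0.84,0],[5.7,4.5,3,0,0,0.96,0],[5.7,4.5,3,0,0,1.08,0],[5.7,4.5,3,0,0,1.2,0]]}}

```text
time: 6.98
ee_pos: [0.4569, 0.0733, 0.1124]
ee_rot: [-2.534, -1.856, 0.002]
force: [0.6, 0.4, 0.7]
width: 0.008
finger_force: 0.0
```

```bash
python3 - <<'E'
from post import *
for n in('scene','side','wrist','scene','wrist'):
    t,p,k=ang(n,tag=f'h{n}'); print(n,t,p,k.tolist())
E
```

```text
scene 6.9833 [0.4569 0.0733 0.1124] [114, 115, 116, 117, 118]
side 7.0333 [0.4569 0.0732 0.1125] [123, 124, 125, 126, 127, 136]
wrist 7.0833 [0.4569 0.0733 0.1125] [133, 134, 135, 136, 137, 138, 139, 140, 141, 142, 143, 144, 145, 146, 147, 148, 149, 150, 151, 152]
scene 7.1333 [0.457  0.0734 0.1126] [140, 141, 142, 143, 144, 152, 153]
wrist 7.1833 [0.457  0.0735 0.1127] [149, 150, 151, 152, 153, 154, 155, 156, 157, 158, 159, 160, 161, 162, 163, 164, 165, 166, 167, 168, 169, 170, 171, 172]
```

Emit:
{"api": "carry_out", "payload": {"rows": [[0,0,0,0,0,0.12,0],[0,0,0,0,0,0.16,0],[0,0,0,0,0,0.16,0],[0,0,0,0,0,0.16,0]]}}

```text
time: 7.57
ee_pos: [0.4571, 0.0737, 0.113]
ee_rot: [-2.666, -1.661, 0.0]
force: [-0.4, 0.7, -0.1]
width: 0.002
finger_force: 0.0
```

```bash
python3 - <<'E'
from post import *
for n in('scene','wrist','scene','wrist'):
    t,p,k=ang(n,tag=f'i{n}'); print(n,t,p,k.tolist())
E
```

```text
scene 7.5667 [0.4571 0.0737 0.113 ] []
wrist 7.6167 [0.4571 0.0738 0.113 ] [222, 223, 224, 225, 226, 234, 235, 236, 237, 238, 239]
scene 7.6667 [0.4571 0.0738 0.113 ] [238, 239, 243, 244]
wrist 7.7167 [0.4571 0.0738 0.113 ] [238, 239, 240, 241, 242, 243, 244, 245, 246, 247, 248, 249, 250, 251, 252, 253, 254, 255]
```

Speed is about 2.85 rad/s and it passed the pointer at t≈7.15 s. That is too fast to brake next time round, so I'll let it run down and track it.

Emit:
{"api": "carry_out", "payload": {"rows": [[0,0,0,0,0,0,0],[0,0,0,0,0,0,0],[0,0,0,0,0,0,0],[0,0,0,0,0,0,0],[0,0,0,0,0,0,0],[0,0,0,0,0,0,0],[0,0,0,0,0,0,0],[0,0,0,0,0,0,0],[0,0,0,0,0,0,0],[0,0,0,0,0,0,0]]}}

```text
time: 8.6
ee_pos: [0.4571, 0.0738, 0.1131]
ee_rot: [2.669, 1.657, 0.0]
force: [-0.3, -0.7, 0.5]
width: 0.004
finger_force: 0.0
```

Emit:
{"api": "carry_out", "payload": {"rows": [[0,0,0,0,0,0,0],[0,0,0,0,0,0,0],[0,0,0,0,0,0,0],[0,0,0,0,0,0,0],[0,0,0,0,0,0,0],[0,0,0,0,0,0,0],[0,0,0,0,0,0,0],[0,0,0,0,0,0,0],[0,0,0,0,0,0,0]]}}

```text
time: 9.35
ee_pos: [0.4571, 0.0738, 0.1131]
ee_rot: [2.669, 1.657, 0.0]
force: [-0.1, -0.2, 0.5]
width: 0.012
finger_force: 0.0
```

```bash
cat > tr.py <<'E'
from post import *
import sys
for i in range(int(sys.argv[1])):
    t,p,k=ang('wrist',tag=sys.argv[2]+str(i)); print(round(t,4),p, k.min() if len(k) else None,k.max() if len(k) else None,len(k))
E
python3 tr.py 10 j
```

```text
9.35 [0.4571 0.0738 0.1131] 125 144 20
9.4 [0.4571 0.0738 0.1131] 133 153 21
9.45 [0.4572 0.0738 0.1131] 140 161 22
9.5 [0.4571 0.0738 0.1131] 147 169 23
9.55 [0.4571 0.0738 0.1131] 154 177 24
9.6 [0.4571 0.0738 0.1131] 161 184 24
9.65 [0.4572 0.0738 0.1131] 169 190 22
9.7 [0.4571 0.0738 0.1131] 176 198 20
9.75 [0.4571 0.0738 0.1131] 183 202 14
9.8 [0.4571 0.0738 0.1131] 191 207 11
```

Emit:
{"api": "carry_out", "payload": {"rows": [[0,0,0,0,0,0,0],[0,0,0,0,0,0,0],[0,0,0,0,0,0,0],[0,0,0,0,0,0,0],[0,0,0,0,0,0,0],[0,0,0,0,0,0,0],[0,0,0,0,0,0,0],[0,0,0,0,0,0,0],[0,0,0,0,0,0,0],[0,0,0,0,0,0,0]]}}

```text
time: 10.68
ee_pos: [0.4571, 0.0738, 0.1131]
ee_rot: [2.669, 1.656, 0.0]
force: [0.3, -0.7, -1.5]
width: 0.004
finger_force: 0.0
```

Emit:
{"api": "carry_out", "payload": {"rows": [[0,0,0,0,0,0,0],[0,0,0,0,0,0,0],[0,0,0,0,0,0,0],[0,0,0,0,0,0,0],[0,0,0,0,0,0,0],[0,0,0,0,0,0,0],[0,0,0,0,0,0,0],[0,0,0,0,0,0,0],[0,0,0,0,0,0,0],[0,0,0,0,0,0,0]]}}

```text
time: 11.52
ee_pos: [0.4571, 0.0738, 0.1131]
ee_rot: [2.669, 1.656, 0.0]
force: [0.1, -0.0, 0.8]
width: 0.006
finger_force: 0.0
```

Emit:
{"api": "carry_out", "payload": {"rows": [[0,0,0,0,0,0,0],[0,0,0,0,0,0,0],[0,0,0,0,0,0,0],[0,0,0,0,0,0,0],[0,0,0,0,0,0,0]]}}

```text
time: 11.93
ee_pos: [0.4571, 0.0738, 0.1131]
ee_rot: [2.669, 1.657, 0.0]
force: [0.1, 0.3, 0.2]
width: 0.006
finger_force: 0.0
```

```bash
python3 tr.py 10 k
```

```text
11.9333 [0.4571 0.0738 0.1131] 102 118 17
11.9833 [0.4571 0.0738 0.1131] 108 124 17
12.0333 [0.4572 0.0738 0.1131] 114 131 18
12.0833 [0.4571 0.0738 0.1131] 120 137 18
12.1333 [0.4572 0.0738 0.1131] 125 144 20
12.1833 [0.4571 0.0738 0.1131] 131 151 21
12.2333 [0.4572 0.0738 0.1131] 137 157 21
12.2833 [0.4572 0.0738 0.1131] 143 164 22
12.3333 [0.4572 0.0738 0.1131] 149 171 23
12.3833 [0.4572 0.0738 0.1131] 154 177 24
```

The last turn took 2.78 s (mean 2.26 rad/s, slowing by about 0.18 rad/s²). The next pass should come at about 16.2 s at 1.3 rad/s, and it would be the last, so I'll brake there. I'll let the post clear the finger place, then go down.

Emit:
{"api": "carry_out", "payload": {"rows": [[0,0,0,0,0,0,0],[0,0,0,0,0,0,0],[0,0,0,0,0,0,0],[0,0,0,0,0,0,0],[0,0,3,0,0,0,0],[0,0,6,0,0,0,0],[0,0,9,0,0,0,0],[0,0,10,0,0,0,0],[0,0,10,0,0,0,0],[0,0,10,0,0,0,0]]}}

```text
time: 13.27
ee_pos: [0.4574, 0.0739, 0.0137]
ee_rot: [-2.669, -1.656, 0.0]
force: [-0.6, 0.3, -0.3]
width: 0.003
finger_force: 0.0
```

```bash
python3 - <<'E'
from h import *
a=np.zeros((400,800,3),np.uint8)
for i,(n,b) in enumerate((('scene',(340,240,60,60)),('wrist',(0,0,640,480)))):
    s=sensors.read_state();c=capture(n);x,y,w,h=b
    if n=='wrist': c=wristcam(c,s)
    cv2.imwrite(f'pics/m_{n}.png',c['frame'][:,:,::-1])
    t=np.array([-.4446,-.8957,0]);P=np.array([.4644,.0895,.023])
    print(n,s['time'],s['ee_pos'],s['force'],'tip',proj(c,s['ee_pos']+[0,0,.024]),'face',proj(c,s['ee_pos']+[0,0,.024]-.0095*t),'park',proj(c,P),'hub',proj(c,np.array([.5378,.053,.028])))
    r=cv2.resize(c['frame'][y:y+h,x:x+w],(400,400 if n!='wrist' else 300),interpolation=cv2.INTER_CUBIC);a[:r.shape[0],i*400:i*400+400]=r
cv2.imwrite('pics/m.png',a[:,:,::-1])
E
```

```text
scene 13.2667 [0.457399   0.07394695 0.01373777] [-0.59493152  0.32282758 -0.26663526] tip [373.39447437 275.01646133] face [370.1771219  276.39858633] park [367.45197232 283.14628109] hub [344.70023204 265.13269897]
wrist 13.3167 [0.45820081 0.07407772 0.01451407] [ 0.7457914   0.12207364 -0.32163645] tip [315.64835765 292.17084169] face [315.65026656 275.26756918] park [313.27316592 251.89724472] hub [466.06165629 255.07064164]
```

View pics/m.png

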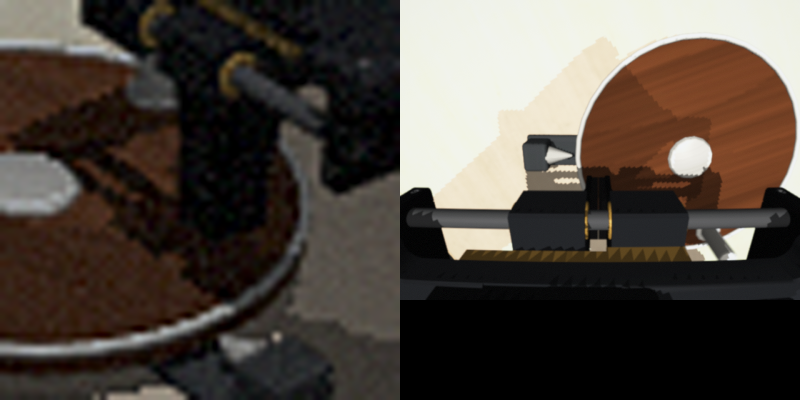

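The last view shows the finger in place, with the cone tip at wrist about (275,248), the hub at (464,251) and the finger's leading edge at row 280 or so. I'll read that edge numerically.

```bash
python3 - <<'E'
import cv2,numpy as np
f=cv2.imread('pics/m_wrist.png').astype(int)
for u in(300,308,316,324,332): print(u,[(r,f[r,u-1:u+2].mean(0).round().astype(int).tolist()) for r in range(262,304,3)])
# cone: bright unsaturated px left of platter
h=cv2.cvtColor(f.astype(np.uint8),cv2.COLOR_BGR2HSV)
print([ (u,[r for r in range(225,275) if h[r,u,2]>150 and h[r,u,1]<60][:1],[r for r in range(225,275) if h[r,u,2]>150 and h[r,u,1]<60][-1:]) for u in range(236,284,4)])
E
```

```text
300 [(262, [32, 56, 102]), (265, [29, 50, 92]), (268, [17, 28, 50]), (271, [15, 24, 42]), (274, [16, 24, 42]), (277, [15, 24, 42]), (280, [12, 18, 34]), (283, [7, 9, 10]), (286, [5, 5, 6]), (289, [6, 6, 6]), (292, [7, 7, 7]), (295, [7, 5, 6]), (298, [6, 6, 5]), (301, [5, 5, 4])]
308 [(262, [32, 54, 100]), (265, [29, 51, 93]), (268, [16, 26, 47]), (271, [13, 23, 41]), (274, [15, 24, 42]), (277, [15, 25, 44]), (280, [15, 24, 43]), (283, [11, 16, 26]), (286, [8, 9, 8]), (289, [8, 8, 9]), (292, [9, 9, 9]), (295, [10, 9, 9]), (298, [10, 10, 10]), (301, [11, 9, 10])]
316 [(262, [31, 55, 100]), (265, [29, 51, 92]), (268, [15, 26, 47]), (271, [14, 24, 42]), (274, [15, 25, 43]), (277, [14, 25, 44]), (280, [15, 24, 44]), (283, [11, 18, 30]), (286, [9, 12, 17]), (289, [12, 14, 18]), (292, [11, 14, 19]), (295, [12, 13, 18]), (298, [12, 14, 18]), (301, [10, 13, 18])]
324 [(262, [31, 55, 101]), (265, [29, 51, 94]), (268, [16, 26, 47]), (271, [14, 24, 43]), (274, [13, 24, 44]), (277, [15, 25, 44]), (280, [15, 25, 42]), (283, [13, 19, 29]), (286, [10, 9, 10]), (289, [9, 9, 9]), (292, [10, 10, 10]), (295, [10, 9, 10]), (298, [9, 8, 9]), (301, [9, 10, 10])]
332 [(262, [32, 57, 103]), (265, [30, 54, 97]), (268, [20, 34, 61]), (271, [15, 26, 45]), (274, [15, 25, 44]), (277, [14, 25, 43]), (280, [11, 18, 31]), (283, [8, 8, 7]), (286, [6, 6, 7]), (289, [6, 5, 5]), (292, [6, 6, 5]), (295, [6, 5, 4]), (298, [5, 5, 5]), (301, [6, 5, 4])]
[(236, [243], [274]), (240, [237], [274]), (244, [238], [274]), (248, [239], [273]), (252, [241], [274]), (256, [242], [273]), (260, [243], [274]), (264, [244], [274]), (268, [245], [274]), (272, [247], [274]), (276, [264], [274]), (280, [264], [274])]
```

The finger's leading face is about 8 mm ahead of TCP at the post's height. The contact pose is therefore about 0.25 cm further along tool +x. I'll move upstream to +0.6 cm and wait.

Emit:
{"api": "carry_out", "payload": {"rows": [[0.6,0,0,0,0,0,0],[0.6,0,0,0,0,0,0],[0.6,0,0,0,0,0,0],[0.6,0,0,0,0,0,0],[0.6,0,0,0,0,0,0],[0.6,0,0,0,0,0,0],[0.6,0,0,0,0,0,0],[0.6,0,0,0,0,0,0],[0.6,0,0,0,0,0,0],[0.6,0,0,0,0,0,0]]}}

```text
time: 14.2
ee_pos: [0.4597, 0.0792, 0.013]
ee_rot: [-2.669, -1.656, 0.0]
force: [0.0, -0.4, -0.6]
width: 0.007
finger_force: 0.0
```

Emit:
{"api": "carry_out", "payload": {"rows": [[0,0,0,0,0,0,0],[0,0,0,0,0,0,0],[0,0,0,0,0,0,0],[0,0,0,0,0,0,0],[0,0,0,0,0,0,0],[0,0,0,0,0,0,0],[0,0,0,0,0,0,0],[0,0,0,0,0,0,0],[0,0,0,0,0,0,0],[0,0,0,0,0,0,0]]}}

```text
time: 15.03
ee_pos: [0.4598, 0.0792, 0.0131]
ee_rot: [2.669, 1.656, 0.0]
force: [0.3, -0.1, 0.4]
width: 0.009
finger_force: 0.0
```

```bash
python3 tr.py 4 n
```

```text
15.0333 [0.4598 0.0792 0.0131] 48 290 45
15.0833 [0.4598 0.0792 0.0131] 53 290 44
15.1333 [0.4598 0.0792 0.0131] 58 291 45
15.1833 [0.4598 0.0792 0.0131] 64 290 43
```

Emit:
{"api": "carry_out", "payload": {"rows": [[0,0,0,0,0,0,0],[0,0,0,0,0,0,0],[0,0,0,0,0,0,0],[0,0,0,0,0,0,0]]}}

```text
time: 15.57
ee_pos: [0.4598, 0.0792, 0.0131]
ee_rot: [2.669, 1.657, 0.0]
force: [0.2, 0.9, -0.4]
width: 0.003
finger_force: 0.0
```

```bash
python3 - <<'E'
from post import *
# washer leading/trailing plus direct ring samples; also bias from post height at this camera pose
for i in range(3):
    t,p,k=ang('wrist',tag=f'o{i}'); k=k[k<200]; print(t,p,k.min(),k.max())
s=sensors.read_state();c=wristcam(capture('wrist'),s)
print('cam',(-c['R'].T@c['t']).round(3)); s=sensors.read_state();print(s['time'])
for a in (100,105,110,115,120):
    X=np.r_[A+.082*np.array([np.cos(np.radians(a)),np.sin(np.radians(a))]),.062]
    q=onplane(c,proj(c,X),.023)[:2]-A; print(a,np.degrees(np.arctan2(q[1],q[0])),np.hypot(*q))
E
```

```text
15.5667 [0.4598 0.0792 0.0131] 105 121
15.6167 [0.4598 0.0792 0.0131] 109 126
15.6667 [0.4598 0.0792 0.0131] 113 132
cam [0.497 0.153 0.205]
15.7667
100 95.32534351512318 0.07581924396729557
105 102.22193864361894 0.07522646840100236
110 109.17025952173879 0.07493934763408962
115 116.13421156307689 0.07496358262300247
120 123.07681776838409 0.07529868914605563
```

Contact is due at about 16.06 s, 3.5 rows from now, at roughly 1.4 rad/s. I'll give way at about 1.35 mm per row through the contact.

Emit:
{"api": "carry_out", "payload": {"rows": [[-0.05,0,0,0,0,0,0],[-0.18,0,0,0,0,0,0],[-0.31,0,0,0,0,0,0],[-0.44,0,0,0,0,0,0],[-0.55,0,0,0,0,0,0],[-0.6,0,0,0,0,0,0]]}}

```text
time: 16.27
ee_pos: [0.4571, 0.0736, 0.0131]
ee_rot: [2.67, 1.656, 0.0]
force: [0.9, 0.3, 0.1]
width: 0.009
finger_force: 0.0
```

```bash
cat > fin.py <<'E'
from post import *
for i in range(3):
    for n in('wrist','side'):
        t,p,k=ang(n,tag=f'q{n}{i}'); k=k[(k>120)&(k<200)]; print(n,t,p,k.min() if len(k) else None,k.max() if len(k) else None)
E
python3 fin.py
```

```text
wrist 16.2667 [0.4571 0.0736 0.0131] 144 167
side 16.3167 [0.4571 0.0736 0.0131] 142 147
wrist 16.3667 [0.4572 0.0738 0.0131] 143 166
side 16.4167 [0.4572 0.0739 0.0132] 142 146
wrist 16.4667 [0.4572 0.0739 0.0131] 142 166
side 16.5167 [0.4572 0.0739 0.0131] 138 146
```

Emit:
{"api": "carry_out", "payload": {"rows": [[0,0,0,0,0,0,0],[0,0,0,0,0,0,0],[0,0,0,0,0,0,0],[0,0,0,0,0,0,0]]}}

```text
time: 16.9
ee_pos: [0.4571, 0.0738, 0.0131]
ee_rot: [2.669, 1.657, 0.0]
force: [-0.1, -0.3, 0.0]
width: 0.006
finger_force: 0.0
```

```bash
python3 fin.py; python3 - <<'E'
from post import *
c=wristcam(capture('wrist'),sensors.read_state())
for a in(145,150,153.6):
    X=np.r_[A+.082*np.array([np.cos(np.radians(a)),np.sin(np.radians(a))])]
    print(a,proj(c,np.r_[X,.023]),proj(c,np.r_[X,.062]))
f=cv2.imread('pics/qwrist2.png');h=cv2.cvtColor(f,cv2.COLOR_BGR2HSV)
m=((h[...,1]<80)&(h[...,2]>90)).astype(np.uint8);m[:200]=0;m[300:]=0;m[:,:292]=0;m[:,:][:, 345:]=0
n,l,st,ce=cv2.connectedComponentsWithStats(m);print(st[1:],ce[1:])
E
```

```text
wrist 16.9 [0.4571 0.0738 0.0131] 139 163
side 16.95 [0.4571 0.0738 0.0131] 137 144
wrist 17.0 [0.4572 0.0738 0.0131] 138 163
side 17.05 [0.4571 0.0738 0.0131] 135 140
wrist 17.1 [0.4571 0.0738 0.0131] 138 162
side 17.15 [0.4571 0.0738 0.0131] 137 140
145 [315.91185543 230.09860098] [315.80030364 255.83467414]
150 [314.48666576 242.85237194] [314.0354063  271.27976863]
153.6 [314.19480261 251.90556355] [313.67968188 282.18195806]
[[ 292  200    5   24   71]
 [ 294  210   47   65 2193]
 [ 292  280    4   20   53]] [[293.32394366 208.22535211]
 [316.50387597 240.94345645]
 [293.13207547 292.13207547]]
```

```bash
python3 - <<'E'
from post import *
for i in range(7):
    s=sensors.read_state();c=wristcam(capture('wrist'),s);f=c['frame'];h=cv2.cvtColor(f,cv2.COLOR_RGB2HSV)
    m=((h[...,1]<80)&(h[...,2]>90)).astype(np.uint8)
    r=[int(np.where(m[205:300,u])[0].min()+205) if m[205:300,u].any() else None for u in(306,311,316,321,326)]
    w=[u for u in range(296,342) if m[222:240,u].any()]
    t,p,k=s['time'],0,0; print(round(t,3),r,w[0],w[-1])
for X in((.082,145),(.082,147),(.082,149)):
    a=np.radians(X[1]);print(X,'washer far edge row',proj(c,np.r_[A+.082*np.array([np.cos(a),np.sin(a)])+.012*np.array([.4446,.8957]),.0235]))
E
```

```text
17.25 [212, 210, 210, 209, 211] 296 340
17.3 [212, 210, 209, 209, 211] 296 340
17.35 [212, 210, 209, 209, 211] 296 340
17.4 [212, 209, 209, 209, 210] 296 340
17.45 [211, 209, 209, 208, 210] 296 340
17.5 [211, 209, 209, 208, 210] 296 340
17.55 [211, 209, 209, 208, 210] 296 340
(0.082, 145) washer far edge row [315.90475405 208.16402475]
(0.082, 147) washer far edge row [315.17505758 213.49599576]
(0.082, 149) washer far edge row [314.64185623 218.80187206]
```

It drifted back after the strike and has nearly stopped about 7° short. I'll lift clear and measure the rest position properly.

Emit:
{"api": "carry_out", "payload": {"rows": [[-0.5,0,0,0,0,0,0],[-0.5,0,-3,0,0,0,0],[-1,0,-7,0,0,0,0],[-2,0,-11,0,0,0,0],[-4,0,-15,0,0,0,0],[-6,0,-18,0,0,0,0],[-6,0,-18,0,0,0,0],[-6,0,-18,0,0,0,0],[-6,0,-18,0,0,0,0]]}}

```text
time: 18.35
ee_pos: [0.4302, 0.02, 0.1926]
ee_rot: [-2.669, -1.656, 0.0]
force: [-0.2, 0.4, -1.6]
width: 0.004
finger_force: 0.0
```

```bash
python3 - <<'E'
from post import *
s=sensors.read_state();c=wristcam(capture('wrist'),s);f=c['frame'];cv2.imwrite('pics/r.png',f[:,:,::-1]);h=cv2.cvtColor(f,cv2.COLOR_RGB2HSV)
print(s['time'],s['ee_pos'])
pr={k:proj(c,np.array(v)) for k,v in dict(hub=(.5378,.053,.028),park=(.4644,.0895,.023),tip=(.4447,.0993,.02),blk=(.418,.112,.027)).items()};print({k:v.round(1) for k,v in pr.items()})
m=((h[...,1]<70)&(h[...,2]>95)).astype(np.uint8)
# rectified top view at z=.023, 0.5 mm/px, centred on A, for components
g=np.zeros((500,600,3),np.uint8)
xs=np.arange(.39,.69,.0005);ys=np.arange(.18,-.07,-.0005)
XY=np.stack(np.meshgrid(xs,ys),-1).reshape(-1,2);X=np.c_[XY,np.full(len(XY),.023)]
p=X@c['R'].T+c['t'];u=p[:,:2]/p[:,2:];u=u*(1+c['k1']*(u**2).sum(1,keepdims=True));u=u*K(c)[0,0]+[c['cx'],c['cy']]
mp=u.astype(np.float32).reshape(len(ys),len(xs),2)
top=cv2.remap(f,mp[...,0],mp[...,1],cv2.INTER_LINEAR);cv2.imwrite('pics/top.png',top[:,:,::-1])
h=cv2.cvtColor(top,cv2.COLOR_RGB2HSV)
for nm,mm in(('light',(h[...,1]<70)&(h[...,2]>95)),('wood',(h[...,0]<15)&(h[...,1]>110)&(h[...,2]<200)),('dark',(h[...,2]<75)&(h[...,1]<110))):
    n,l,st,ce=cv2.connectedComponentsWithStats(mm.astype(np.uint8))
    for i in range(1,n):
        if 150<st[i][4]<150000: print(nm,st[i],'world',xs[0]+ce[i][0]*.0005,ys[0]-ce[i][1]*.0005)
E
```

```text
18.35 [0.43018276 0.02004375 0.19260618]
{'hub': array([401.2, 131.2]), 'park': array([315.8, 130.6]), 'tip': array([293.3, 130.5]), 'blk': array([262.1, 131.3])}
light [ 68 130  47  34 924] world 0.4342711038961039 0.10591829004329004
light [ 258  216   78   78 4777] world 0.5384408624659829 0.05276648524178354
wood [   107     65    380    379 105963] world 0.5397930504043864 0.05209162632239556
dark [  296     0   304   142 21969] world 0.6385914242796669 0.15639148345395784
dark [ 54 106  37  26 232] world 0.4280797413793104 0.12035344827586206
dark [  31  141   81   46 1185] world 0.4255029535864979 0.09909409282700421
dark [  0 469  44  31 938] world 0.3994728144989339 -0.0640495735607676
```

```bash
python3 - <<'E'
from post import *
f=cv2.imread('pics/top.png');h=cv2.cvtColor(f,cv2.COLOR_BGR2HSV)
C=np.array([.5385,.0528]);yy,xx=np.mgrid[:500,:600];wx=.39+xx*.0005-C[0];wy=.18-yy*.0005-C[1]
r=np.hypot(wx,wy);a=np.degrees(np.arctan2(wy,wx))%360
m=(h[...,1]<90)&(h[...,2]>80)&(r>.060)&(r<.091)
n,l,st,ce=cv2.connectedComponentsWithStats(m.astype(np.uint8))
for i in range(1,n):
    if st[i][4]>60:
        q=l==i
        print(st[i][4],'r',r[q].min(),r[q].max(),'ang',a[q].min(),a[q].max(),a[q].mean())
        for ra in(.068,.072,.076,.080,.084,.088):
            z=q&(abs(r-ra)<.0008)
            if z.any(): print('   ',ra,a[z].min().round(1),a[z].max().round(1))
q=(h[...,1]<70)&(h[...,2]>95)&(r>.1025)&(r<.128)&(abs(a-153)<9)
for ra in(.104,.107,.11,.114,.118): 
    z=q&(abs(r-ra)<.0008)
    if z.any(): print('cone',ra,a[z].min(),a[z].max())
E
```

```text
1797 r 0.06905316792153708 0.09097219355385464 ang 136.3685808069531 153.61858851304177 144.93903449566739
    0.072 139.4 150.1
    0.076 137.0 152.6
    0.08 136.4 153.3
    0.084 136.6 153.6
    0.088 137.5 153.0
cone 0.104 144.08567571253016 161.98275298356342
cone 0.107 144.00396575002517 161.9704390786509
cone 0.11 144.04197793811437 161.95883040316482
cone 0.114 144.0021016451626 161.94786806075984
cone 0.118 144.01878706187932 161.93252307812983
```

The post rests at about 145° and the pointer is at about 153.4°, so it is roughly 12 mm short. That isn't "opposite", and nudging it there isn't allowed. There is time to do the whole job again: a new flick, a free run and a better-timed brake. I'll go behind the post.

Emit:
{"api": "carry_out", "payload": {"rows": [[4,0.1,1,0,0,0,0],[8,0.2,4,0,0,0,0],[11.6,0.35,7,0,0,0,0],[11.6,0.35,9,0,0,0,0],[11.6,0.35,9,0,0,0,0],[11.6,0.35,12,0,0,0,0],[11.6,0.35,15,0,0,0,0],[11.6,0.35,17.9,0,0,0,0],[11.6,0.35,17.9,0,0,0,0],[11.6,0.35,17.9,0,0,0,0]]}}

```text
time: 19.23
ee_pos: [0.4838, 0.1219, 0.0135]
ee_rot: [-2.668, -1.656, 0.005]
force: [-0.6, 0.3, 0.4]
width: 0.007
finger_force: 0.0
```

```bash
sed -i 's/A=np.array(\[.5375,.053\])/A=np.array([.5385,.0528])/' post.py; python3 - <<'E'
from post import *
s=sensors.read_state();print(s['ee_pos'],s['force'])
for n in('side','scene'):
    t,p,k=ang(n);print(n,t,k.tolist())
E
```

```text
[0.48377136 0.12185959 0.01350757] [-0.60410054  0.33616947  0.43014476]
side 19.2333 []
scene 19.2833 []
```

Emit:
{"api": "carry_out", "payload": {"rows": [[-0.3,0,0,0,0,0,0],[-0.8,0,0,0,0,0,0],[-1.4,0,0,0,0,0,0],[-2.2,0,0,0,0,0,0],[-3.25,0,0,0,0,0,0],[-4.5,0,0,0,0,0,0],[-4.7,0,-1,0,0,0,0],[-4.3,0,-5,0,0,0,0],[-4.3,0,-9,0,0,0,0],[-4.3,-0.3,-10,0,0,0,0]]}}

```text
time: 20.17
ee_pos: [0.4663, 0.0856, 0.1205]
ee_rot: [2.668, 1.654, 0.012]
force: [1.6, 0.4, 0.4]
width: 0.006
finger_force: 0.0
```

Emit:
{"api": "carry_out", "payload": {"rows": [[-1.4,0,0,0,0,0,0],[-1.4,0,0,0,0,0,0],[-1.4,0,0,0,0,0,0],[-1.4,0,0,0,0,0,0]]}}

```text
time: 20.5
ee_pos: [0.4569, 0.0728, 0.1139]
ee_rot: [-2.669, -1.656, 0.001]
force: [-0.2, -0.1, -0.1]
width: 0.006
finger_force: 0.0
```

```bash
python3 tr.py 6 s
```

```text
20.5 [0.4569 0.0728 0.1139] 236 252 17
20.55 [0.4569 0.073  0.1137] 241 257 17
20.6 [0.4569 0.073  0.1136] 246 262 17
20.65 [0.4569 0.0731 0.1136] 251 267 10
20.7 [0.457  0.073  0.1137] 257 272 8
20.75 [0.457  0.073  0.1137] 262 277 7
```

Emit:
{"api": "carry_out", "payload": {"rows": [[0,0,0,0,0,0,0],[0,0,0,0,0,0,0],[0,0,0,0,0,0,0],[0,0,0,0,0,0,0],[0,0,0,0,0,0,0],[0,0,0,0,0,0,0],[0,0,0,0,0,0,0],[0,0,0,0,0,0,0],[0,0,0,0,0,0,0],[0,0,0,0,0,0,0]]}}

```text
time: 21.63
ee_pos: [0.4571, 0.0727, 0.1141]
ee_rot: [2.669, 1.656, 0.0]
force: [1.1, -0.7, 0.0]
width: 0.005
finger_force: 0.0
```

```bash
python3 tr.py 2 t0
```

```text
21.6333 [0.4571 0.0727 0.1141] 0 359 15
21.6833 [0.4572 0.0727 0.1141] 0 359 16
```

Emit:
{"api": "carry_out", "payload": {"rows": [[0,0,0,0,0,0,0],[0,0,0,0,0,0,0],[0,0,0,0,0,0,0],[0,0,0,0,0,0,0],[0,0,0,0,0,0,0],[0,0,0,0,0,0,0]]}}

```text
time: 22.23
ee_pos: [0.4572, 0.0727, 0.1141]
ee_rot: [2.669, 1.656, 0.0]
force: [-0.1, 0.8, -0.3]
width: 0.003
finger_force: 0.0
```

```bash
python3 tr.py 2 t1
```

```text
22.2333 [0.4572 0.0727 0.1141] 37 58 22
22.2833 [0.4571 0.0727 0.1141] 41 63 23
```

The second spin is slower, about 1.5 rad/s, and would die before a full run. I'll add to the flick as the post comes past the pointer. I'm placing the finger upstream, outside the post's circle and square to the 180° tangent.

Emit:
{"api": "carry_out", "payload": {"rows": [[3,-1.4,0,0,0,-0.12,0],[5.6,-2.7,0,0,0,-0.24,0],[5.6,-2.7,3,0,0,-0.36,0],[5.6,-2.7,7,0,0,-0.46,0],[5.6,-2.7,10,0,0,-0.46,0],[5.6,-2.7,10,0,0,-0.46,0]]}}

```text
time: 22.83
ee_pos: [0.4538, 0.1336, 0.009]
ee_rot: [-2.218, -2.219, 0.012]
force: [-0.6, -0.5, -1.1]
width: 0.001
finger_force: 0.0
```

```bash
cat > tr2.py <<'E'
from post import *
import sys
for i in range(int(sys.argv[1])):
    for n in('wrist','scene'):
        t,p,k=ang(n,tag=f'{sys.argv[2]}{n}{i}'); print(n,round(t,4),p, k.tolist() if len(k)<32 else (k.min(),k.max(),len(k)))
E
python3 tr2.py 2 u
```

```text
wrist 22.8333 [0.4538 0.1336 0.009 ] [94, 95, 96, 97, 98, 99, 106, 107, 108]
scene 22.8833 [0.4555 0.1342 0.012 ] [97, 98, 99, 100, 102, 103, 104]
wrist 22.9333 [0.4574 0.1348 0.0142] [102, 103, 104, 105, 106, 107, 108]
scene 22.9833 [0.4587 0.1352 0.0155] [110, 111]
```

Emit:
{"api": "carry_out", "payload": {"rows": [[0,0,0,0,0,0,0],[0,0,0,0,0,0,0],[0,0,0,0,0,0,0],[0,0,0,0,0,0,0],[-0.4,0,0,0,0,0,0],[-1.3,0,0,0,0,0,0],[-2.6,0,0,0,0,0,0],[-4.1,0,0,0,0,0,0],[-5.7,0,0,0,0,0,0],[-7.4,0,0,0,0,0,0]]}}

```text
time: 23.87
ee_pos: [0.4575, 0.0596, 0.014]
ee_rot: [-2.221, -2.221, 0.0]
force: [-1.0, 0.0, 0.3]
width: 0.008
finger_force: 0.0
```

Emit:
{"api": "carry_out", "payload": {"rows": [[-1.7,0,0,0,0,0,0],[-3.3,0,0,0,0,0,0],[-3.5,0,-1,0,0,0,0],[-3,0,-5,0,0,0,0],[-2,0,-9,0,0,0,0],[-1,0,-12,0,0,0,0]]}}

```text
time: 24.37
ee_pos: [0.4581, 0.0512, 0.1376]
ee_rot: [2.222, 2.22, 0.003]
force: [0.7, 0.4, -0.0]
width: 0.008
finger_force: 0.0
```

```bash
python3 tr2.py 3 v
```

```text
wrist 24.3667 [0.4581 0.0512 0.1376] [259, 260, 261, 262, 272]
scene 24.4167 [0.4609 0.0542 0.143 ] []
wrist 24.4667 [0.4608 0.0533 0.14  ] [276, 277, 282, 283, 284, 285, 286, 287, 288, 289, 290]
scene 24.5167 [0.4594 0.0521 0.1372] [284, 285, 286, 290, 296, 297, 298, 299, 300]
wrist 24.5667 [0.4582 0.0513 0.1353] [288, 289, 290, 291, 292, 293, 294, 295, 296, 297, 298, 299, 300, 301, 302, 303, 304, 305]
scene 24.6167 [0.4575 0.0508 0.1341] [298, 299, 300, 301, 302, 310, 311, 312, 313, 314]
```

Post is now at about 2.65 rad/s. I'll go back to the hover above the brake place in brake orientation and track it again.

Emit:
{"api": "carry_out", "payload": {"rows": [[2.2,-0.1,2,0,0,0.12,0],[2.2,-0.1,2,0,0,0.24,0],[2.2,-0.1,2,0,0,0.36,0],[2.2,-0.1,2,0,0,0.46,0],[2.2,-0.1,2,0,0,0.46,0],[2.2,-0.1,2,0,0,0.46,0],[2.2,-0.1,2,0,0,0.46,0],[2.2,-0.1,2,0,0,0.46,0],[2.2,-0.1,2,0,0,0.46,0],[2.2,-0.1,2,0,0,0.46,0]]}}

```text
time: 25.5
ee_pos: [0.4568, 0.0728, 0.1141]
ee_rot: [2.669, 1.658, 0.0]
force: [0.3, -0.5, -0.3]
width: 0.009
finger_force: 0.0
```

```bash
python3 tr.py 7 x
```

```text
25.5 [0.4568 0.0728 0.1141] 59 81 23
25.55 [0.4568 0.0728 0.114 ] 68 88 21
25.6 [0.4568 0.0728 0.1141] 75 96 22
25.65 [0.4568 0.0728 0.1141] 84 103 20
25.7 [0.4568 0.0729 0.1141] 92 110 19
25.75 [0.4569 0.0729 0.1141] 100 116 17
25.8 [0.4568 0.0729 0.1141] 106 123 18
```

Emit:
{"api": "carry_out", "payload": {"rows": [[0,0,0,0,0,0,0],[0,0,0,0,0,0,0],[0,0,0,0,0,0,0],[0,0,0,0,0,0,0],[0,0,0,0,0,0,0],[0,0,0,0,0,0,0],[0,0,0,0,0,0,0],[0,0,0,0,0,0,0],[0,0,0,0,0,0,0],[0,0,0,0,0,0,0]]}}

```text
time: 26.68
ee_pos: [0.4568, 0.0729, 0.1141]
ee_rot: [2.669, 1.657, 0.0]
force: [-0.1, -0.2, -0.1]
width: 0.007
finger_force: 0.0
```

Emit:
{"api": "carry_out", "payload": {"rows": [[0,0,0,0,0,0,0],[0,0,0,0,0,0,0],[0,0,0,0,0,0,0],[0,0,0,0,0,0,0],[0,0,0,0,0,0,0],[0,0,0,0,0,0,0],[0,0,0,0,0,0,0],[0,0,0,0,0,0,0],[0,0,0,0,0,0,0],[0,0,0,0,0,0,0]]}}

```text
time: 27.52
ee_pos: [0.4568, 0.0729, 0.1141]
ee_rot: [2.669, 1.657, 0.0]
force: [-0.3, 0.2, -0.4]
width: 0.002
finger_force: 0.0
```

Emit:
{"api": "carry_out", "payload": {"rows": [[0,0,0,0,0,0,0],[0,0,0,0,0,0,0],[0,0,0,0,0,0,0],[0,0,0,0,0,0,0],[0,0,0,0,0,0,0],[0,0,0,0,0,0,0],[0,0,0,0,0,0,0],[0,0,0,0,0,0,0],[0,0,0,0,0,0,0],[0,0,0,0,0,0,0]]}}

```text
time: 28.35
ee_pos: [0.4568, 0.0729, 0.1141]
ee_rot: [2.669, 1.656, 0.0]
force: [-0.4, -0.3, 0.6]
width: 0.004
finger_force: 0.0
```

```bash
python3 tr.py 8 y
```

```text
28.35 [0.4568 0.0729 0.1141] 60 81 22
28.4 [0.4568 0.0729 0.1141] 66 87 22
28.45 [0.4568 0.0729 0.1141] 72 93 22
28.5 [0.4568 0.0729 0.1141] 79 98 20
28.55 [0.4568 0.0729 0.1141] 86 103 18
28.6 [0.4568 0.0729 0.1141] 92 109 18
28.65 [0.4568 0.0729 0.1141] 98 115 18
28.7 [0.4568 0.0729 0.1141] 104 120 17
```

The arrival two passes on is predicted at about 33.6 s and 1.0 rad/s, which is slow enough. I'll let it pass the pointer once more and then go down in its wake, 0.5 cm upstream of the contact place.

Emit:
{"api": "carry_out", "payload": {"rows": [[0,0,0,0,0,0,0],[0,0,0,0,0,0,0],[0,0,0,0,0,0,0],[0,0,0,0,0,0,0],[0,0,0,0,0,0,0],[0,0,0,0,0,0,0],[0,0,0,0,0,0,0],[0,0,0,0,0,0,0],[0,0,0,0,0,0,0],[0,0,0,0,0,0,0]]}}

```text
time: 29.58
ee_pos: [0.4568, 0.0729, 0.1141]
ee_rot: [2.669, 1.657, 0.0]
force: [0.0, -0.5, -0.3]
width: 0.004
finger_force: 0.0
```

```bash
python3 tr.py 1 z
```

```text
29.5833 [0.4568 0.0729 0.1141] 196 212 10
```

Emit:
{"api": "carry_out", "payload": {"rows": [[0.5,0,1,0,0,0,0],[0.5,0,4,0,0,0,0],[0.5,0,7,0,0,0,0],[0.5,0,10,0,0,0,0],[0.5,0,10,0,0,0,0],[0.5,0,10,0,0,0,0],[0.5,0,10,0,0,0,0],[0.5,0,10,0,0,0,0],[0.5,0,10,0,0,0,0],[0.5,0,10,0,0,0,0]]}}

```text
time: 30.47
ee_pos: [0.46, 0.0775, 0.0153]
ee_rot: [2.669, 1.656, 0.003]
force: [0.8, -0.3, 0.2]
width: 0.005
finger_force: 0.0
```

Emit:
{"api": "carry_out", "payload": {"rows": [[0,0,0,0,0,0,0],[0,0,0,0,0,0,0],[0,0,0,0,0,0,0],[0,0,0,0,0,0,0],[0,0,0,0,0,0,0],[0,0,0,0,0,0,0],[0,0,0,0,0,0,0],[0,0,0,0,0,0,0],[0,0,0,0,0,0,0],[0,0,0,0,0,0,0]]}}

```text
time: 31.3
ee_pos: [0.459, 0.0774, 0.0141]
ee_rot: [2.669, 1.657, 0.0]
force: [0.2, -0.3, -0.5]
width: 0.002
finger_force: 0.0
```

Emit:
{"api": "carry_out", "payload": {"rows": [[0,0,0,0,0,0,0],[0,0,0,0,0,0,0],[0,0,0,0,0,0,0],[0,0,0,0,0,0,0],[0,0,0,0,0,0,0],[0,0,0,0,0,0,0],[0,0,0,0,0,0,0],[0,0,0,0,0,0,0],[0,0,0,0,0,0,0],[0,0,0,0,0,0,0]]}}

```text
time: 32.13
ee_pos: [0.459, 0.0773, 0.0141]
ee_rot: [2.669, 1.656, 0.0]
force: [-1.0, -0.1, 0.6]
width: 0.008
finger_force: 0.0
```

```bash
python3 - <<'E'
from post import *
for i in range(3):
    t,p,k=ang('wrist'); k=k[k<200]; print(t,p,k.min() if len(k) else None,k.max() if len(k) else None)
E
```

```text
32.1333 [0.459  0.0773 0.0141] 50 77
32.1833 [0.4591 0.0774 0.0141] 54 80
32.2333 [0.4591 0.0774 0.0141] 59 84
```

Emit:
{"api": "carry_out", "payload": {"rows": [[0,0,0,0,0,0,0],[0,0,0,0,0,0,0],[0,0,0,0,0,0,0],[0,0,0,0,0,0,0],[0,0,0,0,0,0,0],[0,0,0,0,0,0,0],[0,0,0,0,0,0,0]]}}

```text
time: 32.87
ee_pos: [0.459, 0.0774, 0.0141]
ee_rot: [-2.669, -1.656, -0.0]
force: [-0.5, 0.2, -0.3]
width: 0.005
finger_force: 0.0
```

```bash
python3 - <<'E'
from post import *
for i in range(3):
    t,p,k=ang('wrist',tag=f'B{i}'); k=k[k<200]; print(t,p,k.min() if len(k) else None,k.max() if len(k) else None)
E
```

```text
32.8667 [0.459  0.0774 0.0141] 115 132
32.9167 [0.459  0.0773 0.0141] 118 137
32.9667 [0.4591 0.0774 0.0141] 122 142
```

Emit:
{"api": "carry_out", "payload": {"rows": [[-0.1,0,0,0,0,0,0],[-0.22,0,0,0,0,0,0],[-0.34,0,0,0,0,0,0],[-0.46,0,0,0,0,0,0],[-0.58,0,0,0,0,0,0],[-0.7,0,0,0,0,0,0],[-0.8,0,0,0,0,0,0]]}}

```text
time: 33.6
ee_pos: [0.4555, 0.0701, 0.0141]
ee_rot: [2.669, 1.656, 0.0]
force: [0.5, 0.9, -0.9]
width: 0.004
finger_force: 0.0
```

```bash
python3 - <<'E'
from post import *
for i in range(4):
    t,p,k=ang('wrist',tag=f'D{i}'); k=k[(k>100)&(k<200)]; print(t,p,k.min() if len(k) else None,k.max() if len(k) else None)
E
```

```text
33.6 [0.4555 0.0701 0.0141] 146 169
33.65 [0.4554 0.0699 0.0141] 145 168
33.7 [0.4554 0.07   0.0141] 145 168
33.75 [0.4555 0.0701 0.0141] 144 168
```

Emit:
{"api": "carry_out", "payload": {"rows": [[0,0,0,0,0,0,0],[0,0,0,0,0,0,0],[0,0,0,0,0,0,0],[0,0,0,0,0,0,0],[0,0,0,0,0,0,0],[0,0,0,0,0,0,0]]}}

```text
time: 34.3
ee_pos: [0.4555, 0.0702, 0.0141]
ee_rot: [2.669, 1.657, 0.0]
force: [-0.4, -0.1, -0.5]
width: 0.007
finger_force: 0.0
```

```bash
python3 - <<'E'
from post import *
for i in range(4):
    t,p,k=ang('wrist',tag=f'E{i}'); k=k[(k>100)&(k<200)]; print(t,p,k.min() if len(k) else None,k.max() if len(k) else None)
E
```

```text
34.3 [0.4555 0.0702 0.0141] 141 164
34.35 [0.4555 0.0702 0.0141] 141 164
34.4 [0.4555 0.0702 0.0141] 141 164
34.45 [0.4555 0.0702 0.0141] 141 163
```

Emit:
{"api": "carry_out", "payload": {"rows": [[-0.5,0,0,0,0,0,0],[-0.5,0,-3,0,0,0,0],[-1,0,-7,0,0,0,0],[-2,0,-11,0,0,0,0],[-4,0,-15,0,0,0,0],[-6,0,-18,0,0,0,0],[-6,0,-18,0,0,0,0],[-6,0,-18,0,0,0,0],[-6,0,-18,0,0,0,0]]}}

```text
time: 35.25
ee_pos: [0.4285, 0.0164, 0.1936]
ee_rot: [-2.67, -1.656, 0.0]
force: [-0.5, -0.5, -0.3]
width: 0.005
finger_force: 0.0
```

```bash
cat > rest.py <<'E'
from post import *
xs=np.arange(.39,.69,.0005);ys=np.arange(.18,-.07,-.0005);C=np.array([.5385,.0528])
s=sensors.read_state();c=wristcam(capture('wrist'),s);f=c['frame'];print(s['time'],s['ee_pos'])
def top(z):
    XY=np.stack(np.meshgrid(xs,ys),-1).reshape(-1,2);X=np.c_[XY,np.full(len(XY),z)]
    p=X@c['R'].T+c['t'];u=p[:,:2]/p[:,2:];u=u*(1+c['k1']*(u**2).sum(1,keepdims=True));u=u*K(c)[0,0]+[c['cx'],c['cy']]
    mp=u.astype(np.float32).reshape(len(ys),len(xs),2)
    return cv2.cvtColor(cv2.remap(f,mp[...,0],mp[...,1],cv2.INTER_LINEAR),cv2.COLOR_RGB2HSV)
yy,xx=np.mgrid[:len(ys),:len(xs)]
h=top(.0225);w=((h[...,0]<15)&(h[...,1]>110)&(h[...,2]<200)).astype(np.uint8)
n,l,st,ce=cv2.connectedComponentsWithStats(w);i=1+st[1:,4].argmax();x,y,W,H,_=st[i]
C=np.array([xs[0]+(x+W/2)*.0005,ys[0]-(y+H/2)*.0005]);print('axis',C,W*.5,H*.5)
def pol(): 
    wx=xs[0]+xx*.0005-C[0];wy=ys[0]-yy*.0005-C[1];return np.hypot(wx,wy),np.degrees(np.arctan2(wy,wx))%360
r,a=pol();m=(h[...,1]<90)&(h[...,2]>80)
for ra in(.076,.08,.084):
    z=m&(abs(r-ra)<.0008); print('washer',ra,a[z].min(),a[z].max(),(a[z].min()+a[z].max())/2)
h=top(.016);m=((h[...,1]<70)&(h[...,2]>95))
d=((h[...,2]<75)&(h[...,1]<130))
n,l,st,ce=cv2.connectedComponentsWithStats(m.astype(np.uint8))
for zc in(.016,.02):
    h=top(zc);m=((h[...,1]<70)&(h[...,2]>95));n,l,st,ce=cv2.connectedComponentsWithStats(m.astype(np.uint8))
    for i in range(1,n):
        if 150<st[i][4]<2000:
            q=l==i;print('cone z',zc,st[i],'r',r[q].min(),r[q].max(),'ang',a[q].mean(),'tip ang',a[q][r[q]<r[q].min()+.002].mean())
E
python3 rest.py
```

```text
35.25 [0.42852097 0.01636645 0.19362898]
axis [0.53875 0.05275] 190.5 190.5
washer 0.076 139.50011370842066 155.02841752828095 147.2642656183508
washer 0.08 139.03180109807377 155.76406840127385 147.39793474967382
washer 0.084 138.8949781687069 156.08914433632864 147.49206125251777
cone z 0.016 [ 66 130  48  34 954] r 0.10319459772681906 0.12890936738654804 ang 153.04391621625007 tip ang 153.20259330092853
cone z 0.02 [ 67 130  47  34 933] r 0.10319459772681906 0.12846254317893602 ang 153.0477005973346 tip ang 153.22517911017653
```

The post rests at 147.4° with the pointer at 153.1°, an error of about 8 mm along the arc. The post overlaps the pointer line. I'll confirm it stays still.

Emit:
{"api": "carry_out", "payload": {"rows": [[0,0,0,0,0,0,0],[0,0,0,0,0,0,0],[0,0,0,0,0,0,0],[0,0,0,0,0,0,0],[0,0,0,0,0,0,0],[0,0,0,0,0,0,0]]}}

```text
time: 35.8
ee_pos: [0.4288, 0.0165, 0.1939]
ee_rot: [-2.669, -1.657, 0.0]
force: [0.6, -0.5, -0.1]
width: 0.002
finger_force: 0.0
```

```bash
python3 rest.py | head -4; python3 -c "
from plant import job_done; print(job_done())"
```

```text
35.8 [0.42880469 0.01647725 0.19390988]
axis [0.53875 0.05275] 190.5 190.5
washer 0.076 139.50011370842066 155.02841752828095 147.2642656183508
washer 0.08 139.03180109807377 155.76406840127385 147.39793474967382
the job is handed in; nothing more can be done
None
```

Handed in with the platter still and the hand clear, but the post rests about 8 mm (6°) short of the pointer and it took two goes: the first brake bounced back to rest about 12 mm short, so I flicked it again, added a push as it passed the pointer, then let it run untouched past the pointer twice and braked it on the third pass; I made no contact with the mouse, earbud case or eraser, though I didn't re-measure them at the end.

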